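Lay out the dispensing tray for one order

TASK

With the things standing in the open between balance and tray, lay out the order in the six-compartment tray around the white screw jar and the label roll, which stay where they are: stand the amber dropper bottle in the compartment directly left of the screw jar (left and right as seen from the robot) and the larger of the two brass weights there in the compartment directly right of the jar; lay the capsule carton flat in the compartment directly right of the label roll, then stand the small ointment pot on the middle of the carton's top. Everything lies or stands fully inside its compartment, upright and let go; leave the smaller weight where it stands.

Things in the scene. Friction and masses are not known exactly. Their poses are not given: they have to be found in the camera images.
- tray: fixed shallow steel tray, 212 (x) x 286 (y) mm; 4 mm ribs make 2 rows (near, far) x 3 columns of open compartments, each 100 (x) x 90 (y) mm inside, centred at x = -52, +52 and y = -94, 0, +94 mm in its frame. Floor 3 mm, ribs and rim 10 mm above the worktop. Origin: centre of underside; turned at most 0.25 rad: +y points to the robot's left, +x away from it
- screw_jar: white screw jar with white lid, 62 mm across, 66 mm tall, standing loose in the middle compartment of one row of the tray. Origin: centre of its underside, z up
- label_roll: roll of white labels lying flat, 62 mm across, 34 mm tall, loose in the middle compartment of the other row of the tray. Origin: centre of its underside, z up
- dropper_bottle: amber dropper bottle with black cap, on the open worktop left of the tray, right of and nearer than the balance; body 31 mm across, cylindrical from about 5 mm to about 50 mm height, cap 16 mm across, 78 mm tall in all, 55 g. Origin: centre of its underside, z up
- weight_large: the larger of the two knobbed brass weights, on the open worktop left of the tray, right of and nearer than the balance; 35 mm across at the body, 50 mm tall, solid to grip at any height up to about 28 mm, 100 g. Origin: centre of its underside, z up
- weight_small: the smaller knobbed brass weight, 21 mm across, 29 mm tall, standing among the things left of the tray. It stays there. Origin: centre of its underside, z up
- carton: closed white capsule carton lying flat on the open worktop left of the tray, right of and nearer than the balance, 52 (x) x 84 (y) x 30 (z) mm, 50 g. Origin: centre of its underside, y along the long side
- small_pot: small white ointment pot with a green lid, on the open worktop left of the tray, right of and nearer than the balance; body 42 mm across up to 30 mm height, lid 44 mm across, 40 mm tall, 35 g. Origin: centre of its underside, z up
Mind the look-alikes: they are no part of the job. Leave any red look-alike of the label_roll alone.

How it is judged (in metres and radians):
At the end, for the whole second after the job is handed in: Bottle upright in the compartment left of the jar, large weight in the one right of it, carton flat in the one right of the roll, all on the tray floor; pot upright on the carton within 15 mm of its centre; jar, roll and small weight within 20 mm of their starts; all released and at rest (y of dropper_bottle in the frame of tray between 0.063 and 0.125 m and z of dropper_bottle in the frame of tray between -0.001 and 0.0065 m and angle between each of dropper_bottle, weight_large, carton, small_pot's own z axis and vertical below 0.08 rad and ((x of screw_jar in the frame of tray between -0.097 and -0.007 m and x of dropper_bottle in the frame of tray between -0.088 and -0.016 m) or (x of screw_jar in the frame of tray between 0.007 and 0.097 m and x of dropper_bottle in the frame of tray between 0.016 and 0.088 m)) and y of weight_large in the frame of tray between -0.123 and -0.065 m and z of weight_large in the frame of tray between -0.001 and 0.0065 m and ((x of screw_jar in the frame of tray between -0.097 and -0.007 m and x of weight_large in the frame of tray between -0.086 and -0.018 m) or (x of screw_jar in the frame of tray between 0.007 and 0.097 m and x of weight_large in the frame of tray between 0.018 and 0.086 m)) and y of carton in the frame of tray between -0.121 and -0.067 m and z of carton in the frame of tray between -0.001 and 0.0065 m and ((x of label_roll in the frame of tray between -0.097 and -0.007 m and x of carton in the frame of tray between -0.079 and -0.025 m) or (x of label_roll in the frame of tray between 0.007 and 0.097 m and x of carton in the frame of tray between 0.025 and 0.079 m)) and horizontal distance between small_pot and carton below 0.015 m and z of small_pot in the frame of tray between 0.029 and 0.038 m and distance of each of screw_jar, label_roll, weight_small from where it was at the start of the episode below 0.02 m and linear speed of each of dropper_bottle, weight_large, carton, small_pot below 0.01 m/s); the robot touches nothing.
It fails at once if the white screw jar is knocked or carried off its place (more than 30 mm) (distance of screw_jar from where it was at the start of the episode above 0.03 m).
It fails at once if the label roll is knocked or carried off its place (more than 30 mm) (distance of label_roll from where it was at the start of the episode above 0.03 m).
It fails at once if the small weight is knocked or carried off its place (more than 30 mm) (distance of weight_small from where it was at the start of the episode above 0.03 m).
It also fails if it takes over 112 s, if anything falls off the work surface, if the arm or the gripper's body presses on something with over 40 N, if the wrist force passes 120 N, or if a joint passes its speed limit or range.

ROBOT

A 6-joint arm with a two-finger parallel gripper is mounted at the origin on a cart in front of the work surface, level with it; the furniture and walls round the work are solid. World frame = base frame: x ahead of the robot, y to its left, z up, the work surface at z = 0. Lengths are in m, angles in degrees, forces in N, time in s.
With the tool pointing down it reaches from about 0.325 to 0.9 m from the base axis. Payload 3.5 kg.
Tool frame: the origin (TCP) lies between the finger pads; the fingertips stand 8 mm ahead of it and the grasp point (between the pads) lies 11 mm behind it; z points along the fingers, y is the line along which they close (so a half turn about z gives the same grasp; the last joint's range is limited). The gripper opens to 85 mm and grips with 20 to 120 N. Pads are 22 mm wide; open, the fingers measure 114 mm over their backs; the gripper's body (76 mm by 85 mm) begins 54 mm behind the grasp point. The pads swing forward as they close: fully open they stand 13 mm farther back than shut.
Start: joints at [-79.549, 15.837, -1.513, 72.651, 0, 84.076], TCP at [0.176, -0.6, 0.239] pointing down, gripper open.
Joint ranges: [-178.77, 178.77], [-48.84, 107.48], [-61.69, 71.31], [-111.58, 123.2], [-90, 87.43], [-180, 180]. Speed limits (degrees/s): [147.25, 147.25, 180, 180, 180, 180].

INTERFACE

Orientations are given as a 3x3 rotation matrix whose columns are the frame's x, y, z axes.
In Python, from plant import * gives the robot as it stands.
- The arm moves only by the tool carry_out, never from a script. Its argument "moves" is one flat list of numbers, 7 for each row, row after row: the shift along the tool's x, y, z in cm, then the turn, a rotation vector about the tool's x, y, z in degrees, then the finger opening in cm, from 0 to 8.54. In form: [dx, dy, dz, rx, ry, rz, grip, dx, dy, dz, rx, ry, rz, grip, ...]. A call has exactly 8 rows; each row shifts and turns the commanded pose from where the row before left it, along the tool's axes as they then stand; what a row does not reach is not made up. A row lasts 1/8 s, in which the tool goes at most 62.5 mm and 10.7 degrees, less where a joint would pass 70% of its speed; a pose out of reach is approached as far as the arm can. A call is refused whole if a number of a shift passes 6.25 or a number of a turn 10.7, either way. A call with a gripper value outside its range is refused whole. The fingers move at their own pace and stop on an object; the grip force is fixed at half the most. Time passes only in rows, so rows that do not move let the fingers close, or fill a call up. It gives the time, the measured TCP pose, the force, the opening and the grip force at its end, in the units of the state.
- get_state(): the state, without advancing time (a new reading comes with each control period).
- camera(name): name is "side" or "top"; returns a dict with "img" (384x512x3 uint8, blue, green, red), "fx", "fy", "cx", "cy" (pixels), "xyz" and "orientation" of the camera in the world. Camera axes: x right, y down, z forward; pixel columns grow to the right and rows downward; lengths in m; the calibration is good to about 2 mm. A picture is of the moment at which its call begins. There is no depth.
- hand_in(): hands the job in; it is judged then, once.
Trained networks look in a picture, given as the dict that the camera call returned (one of the last four; its "shot" number tells which), for a name from the list of things; names that differ only in an ending like _2 or _b are one class to them, and where a whole thing is asked for, a point or a joint stands for the part that bears it (a point fixed in the world has none). Each returns a list of dicts, best first, with "score" (0 to 1); they miss things now and then, are a little off and sometimes report something else, mostly with a low value. They report only what shows in the picture. A call takes as long as a camera call. They do not tell look-alikes from the thing itself.
- regions_of(picture, name): "mask" (384x512 bool, what is visible of it) and "bbox" ([left, top, right, bottom] in pixels, round what is visible of it).
The state is a dict: "time_s": time; "qpos": joint angles; "qd": joint speeds; "joint_torque": joint torques, N m; "position": TCP position; "tcp_rot": TCP orientation; "wrist_force": force on the tool from outside, world axes, zero at the start; "moment": the same for the moment, N m; "gripper_width": finger opening in m; "grasp_force": force on a finger pad.
Only numpy, scipy, OpenCV 4.12 (cv2) and the standard library are available. Lean on these libraries where they do the work, as an engineer would, in place of code of your own. Each camera call takes 0.05 s, during which the arm holds its last target. There are 200 camera calls.

## Working session

There is one attempt and no reset: what is moved stays moved. The work goes in short steps, Python scripts to look and compute and a tool call to move; the robot and the scene stay as the last step left them, time stands still between calls to the robot, and variables do not carry over. Pictures are saved under pics/ and viewed, at most 14 in all, crops included, and the job is handed in when it is done.

Besides the shell and the picture viewer there is one more tool, called by a JSON object that holds its "name" and its "arguments", one argument or row to a line. carry_out: Moves the arm, as the interface text tells. Its arguments: {"type":"object","properties":{"moves":{"type":"array","items":{"type":"number"}}},"required":["moves"]}

```bash
mkdir -p pics; ls
cat > h.py <<'E'
from plant import *
import numpy as np, cv2
def ray(c,u,v):
    d=np.array([(u-c["cx"])/c["fx"],(v-c["cy"])/c["fy"],1.0])
    d=np.array(c["orientation"]).reshape(3,3)@d
    return np.array(c["xyz"],float),d/np.linalg.norm(d)
def onz(c,u,v,z):
    o,d=ray(c,u,v); return o+d*(z-o[2])/d[2]
def proj(c,p):
    q=np.array(c["orientation"]).reshape(3,3).T@(np.array(p)-np.array(c["xyz"]))
    return c["fx"]*q[0]/q[2]+c["cx"],c["fy"]*q[1]/q[2]+c["cy"]
E
python3 - <<'E'
from h import *
for n in("top","side"):
    c=camera(n); cv2.imwrite(f"pics/{n}0.png",cv2.resize(c["img"],(768,576),interpolation=cv2.INTER_CUBIC))
    print(n,c["xyz"],np.round(c["orientation"],3).tolist(),c["fx"],c["cx"],c["cy"])
    for k in["tray","screw_jar","label_roll","dropper_bottle","weight_large","weight_small","carton","small_pot"]:
        for r in regions_of(c,k)[:3]:
            m=r["mask"]; ys,xs=np.nonzero(m); 
            print(k,round(r["score"],2),np.round(r["bbox"]).tolist(),len(xs),xs.mean().round(1),ys.mean().round(1),onz(c,xs.mean(),ys.mean(),0.03).round(3).tolist())
E
```

```text
pics
top [ 0.39590202 -0.00727664  1.21012503] [[0.019, -0.997, 0.079], [-1.0, -0.018, 0.016], [-0.015, -0.079, -0.997]] 414.91804655576 252.47636178953582 182.8438099953522
tray 0.86 [242.0, 123.0, 348.0, 202.0] 6453 294.0 163.3 [0.547, -0.106, 0.03]
tray 0.26 [118.0, 143.0, 137.0, 158.0] 192 126.5 151.2 [0.574, 0.377, 0.03]
screw_jar 0.93 [287.0, 168.0, 312.0, 195.0] 416 297.4 179.4 [0.501, -0.116, 0.03]
label_roll 0.9 [208.0, 126.0, 230.0, 153.0] 330 218.5 139.0 [0.614, 0.112, 0.03]
label_roll 0.85 [279.0, 135.0, 306.0, 156.0] 336 292.3 144.7 [0.601, -0.1, 0.03]
label_roll 0.76 [369.0, 134.0, 392.0, 156.0] 373 379.9 143.6 [0.608, -0.351, 0.03]
dropper_bottle 0.61 [122.0, 146.0, 133.0, 157.0] 100 126.6 150.8 [0.576, 0.377, 0.03]
weight_large 0.58 [177.0, 148.0, 197.0, 164.0] 171 184.9 153.4 [0.571, 0.208, 0.03]
weight_small 0.51 [163.0, 172.0, 171.0, 178.0] 34 168.3 175.4 [0.506, 0.253, 0.03]
carton 0.75 [123.0, 195.0, 159.0, 214.0] 492 141.1 202.4 [0.428, 0.329, 0.03]
small_pot 0.7 [120.0, 144.0, 136.0, 157.0] 142 127.2 150.9 [0.575, 0.375, 0.03]
small_pot 0.55 [184.0, 191.0, 203.
[... 498 characters left out ...]
155.0] 167 246.1 150.6 [0.595, -0.311, 0.03]
label_roll 0.62 [264.0, 144.0, 277.0, 156.0] 194 269.5 150.4 [0.509, -0.335, 0.03]
dropper_bottle 0.91 [163.0, 234.0, 183.0, 266.0] 344 173.1 250.0 [0.573, 0.379, 0.03]
weight_large 0.55 [195.0, 211.0, 209.0, 228.0] 193 199.9 220.5 [0.564, 0.231, 0.03]
weight_small 0.47 [163.0, 232.0, 182.0, 267.0] 356 173.3 250.1 [0.573, 0.379, 0.03]
weight_small 0.43 [212.0, 230.0, 218.0, 241.0] 85 216.2 235.1 [0.496, 0.289, 0.03]
carton 0.68 [224.0, 237.0, 253.0, 270.0] 766 237.6 255.1 [0.418, 0.359, 0.03]
carton 0.2 [195.0, 212.0, 207.0, 227.0] 198 200.0 221.3 [0.562, 0.235, 0.03]
small_pot 0.71 [248.0, 213.0, 264.0, 232.0] 284 252.4 222.9 [0.424, 0.207, 0.03]
```

View pics/top0.png

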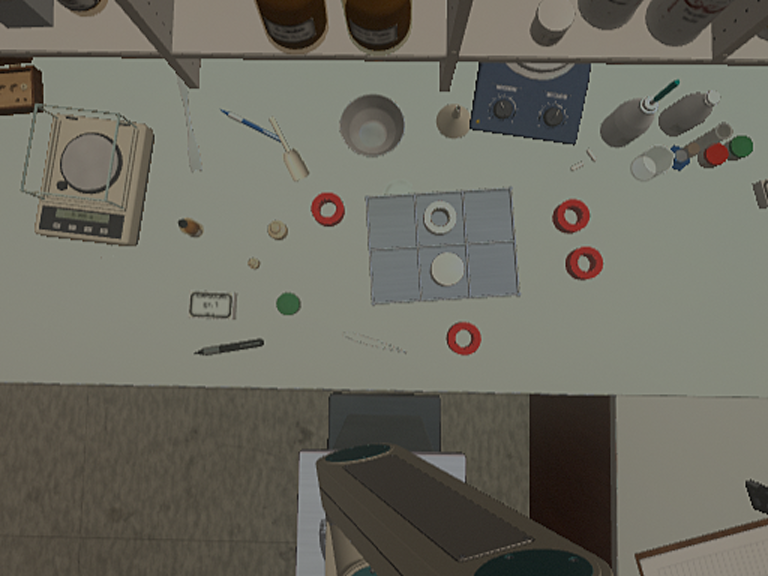

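View pics/side0.png

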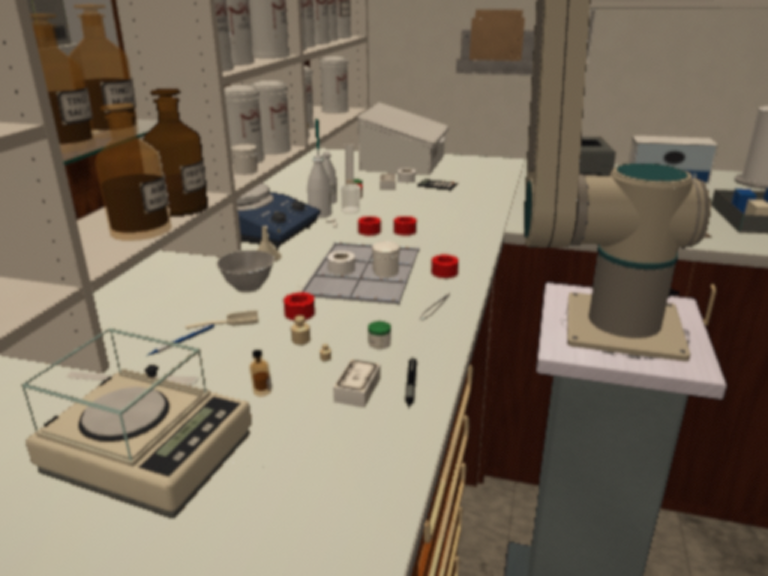

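The top view shows the white jar at (447,268) in the near row and the white roll at (440,217) in the far row. The bottle is at (190,228), large weight (277,229), small weight (253,263), carton (212,305) and pot (288,303). Next I'll fit the known shapes to the masks in both views.

```bash
cat > fit.py <<'E'
from h import *
from scipy.optimize import minimize
def cyl(prof):
    a=np.linspace(0,2*np.pi,32,endpoint=False)
    return np.vstack([np.c_[r*np.cos(a),r*np.sin(a),0*a+z] for r,z in prof])
def box(x,y,z0,z1): return np.array([[sx*x/2,sy*y/2,z] for sx in(-1,1) for sy in(-1,1) for z in(z0,z1)])
S={"dropper_bottle":(cyl([(.0155,0),(.0155,.052)]),cyl([(.008,.05),(.008,.078)])),
"weight_large":(cyl([(.0175,0),(.0175,.028)]),cyl([(.006,.03),(.009,.036),(.009,.05)])),
"weight_small":(cyl([(.0105,0),(.0105,.017)]),cyl([(.0055,.02),(.0055,.029)])),
"small_pot":(cyl([(.021,0),(.021,.03),(.022,.03),(.022,.04)]),),
"carton":(box(.052,.084,0,.03),),"tray":(box(.212,.286,0,.01),),
"screw_jar":(cyl([(.031,0),(.031,.066)]),),"label_roll":(cyl([(.031,0),(.031,.034)]),)}
K=4
def sil(c,parts,x,y,z,t):
    R=np.array([[np.cos(t),-np.sin(t),0],[np.sin(t),np.cos(t),0],[0,0,1]])
    m=np.zeros((384*K,512*K),np.uint8)
    for P in parts:
        uv=np.array([proj(c,R@p+[x,y,z]) for p in P])
        h=cv2.convexHull(((uv+.5)*K).astype(np.float32)).round().astype(np.int32)
        cv2.fillConvexPoly(m,h,1)
    return m
def fit(views,name,p0,yaw=False,usez=False):
    # views: list of (cam, mask)
    big=[cv2.resize(m.astype(np.uint8),(512*K,384*K),interpolation=cv2.INTER_NEAREST) for _,m in views]
    def un(p):
        p=list(p); x,y=p[0],p[1]; z=p[2] if usez else p00[2]; t=p[-1] if yaw else p00[3]
        return x,y,z,t
    p00=p0
    def f(p):
        s=0
        for (c,_),b in zip(views,big):
            m=sil(c,S[name],*un(p)); s-=np.sum(m&b)/max(1,np.sum(m|b))
        return s/len(views)
    v=[p0[0],p0[1]]+([p0[2]] if usez else [])+([p0[3]] if yaw else [])
    st=[.01,.01]+([.01] if usez else [])+([.15] if yaw else [])
    sim=np.array([v]+[[a+(s if i==j else 0) for j,a in enumerate(v)] for i,s in enumerate(st)])
    r=minimize(f,v,method="Nelder-Mead",options=dict(initial_simplex=sim,xatol=2e-4,fatol=1e-4,maxiter=150))
    return np.array(un(r.x)),-r.fun
def best(c,name,p):
    u=np.array(proj(c,[p[0],p[1],.02])); b=None
    for r in regions_of(c,name):
        ys,xs=np.nonzero(r["mask"])
        if len(xs)<10: continue
        d=np.hypot(xs.mean()-u[0],ys.mean()-u[1])
        if d<25 and (b is None or r["score"]>b[0]): b=(r["score"],r["mask"])
    return b
def outline(img,c,name,p,s,col):
    m=sil(c,S[name],*p); cs,_=cv2.findContours(m,cv2.RETR_EXTERNAL,cv2.CHAIN_APPROX_NONE)
    cv2.drawContours(img,[(q*s/K).astype(np.int32) for q in cs],-1,col,1)
E
cat > m.py <<'E'
from fit import *
import json
G={"dropper_bottle":(.575,.378),"weight_large":(.567,.215),"weight_small":(.50,.26),"small_pot":(.43,.19),"carton":(.425,.335),"tray":(.55,-.1),"screw_jar":(.5,-.117),"label_roll":(.6,-.1)}
c1,c2=camera("top"),camera("side"); out={}
i1,i2=[cv2.resize(c["img"],None,fx=4,fy=4,interpolation=cv2.INTER_CUBIC) for c in(c1,c2)]
for k,g in G.items():
    V=[];
    for c in(c1,c2):
        b=best(c,k,g)
        if b: V.append((c,b[1]))
    z0=.003 if k in("screw_jar","label_roll") else 0
    if k=="tray": V=V[:1]
    y=k in("carton","tray")
    p,s=fit(V,k,(*g,z0,0.0),yaw=y)
    o=""
    if len(V)==2: q,s2=fit(V,k,(*p[:2],z0,p[3]),yaw=False,usez=True); o=q.round(4).tolist()
    print(k,len(V),p.round(4).tolist(),round(s,3),"free z:",o); out[k]=p.tolist()
    for i,c in((i1,c1),(i2,c2)): outline(i,c,k,p,4,(0,0,255))
json.dump(out,open("poses.json","w"))
cv2.imwrite("pics/o1.png",cv2.resize(i1[440:900,440:1440],(800,368)))
cv2.imwrite("pics/o2.png",i2[560:1100,600:1120])
E
python3 m.py
```

```text
dropper_bottle 2 [0.5753, 0.3757, 0.0, 0.0] 0.885 free z: [0.5756, 0.3758, -0.0034, 0.0]
weight_large 2 [0.574, 0.2108, 0.0, 0.0] 0.845 free z: [0.5744, 0.2104, -0.0037, 0.0]
weight_small 2 [0.5083, 0.2579, 0.0, 0.0] 0.661 free z: [0.5083, 0.2578, -0.0005, 0.0]
small_pot 2 [0.4313, 0.1861, 0.0, 0.0] 0.821 free z: [0.4315, 0.1845, -0.0051, 0.0]
carton 2 [0.4262, 0.3331, 0.0, -0.0137] 0.912 free z: [0.4266, 0.3318, -0.0031, -0.0137]
tray 1 [0.5515, -0.108, 0.0, 0.079] 0.886 free z: 
screw_jar 2 [0.5005, -0.114, 0.003, 0.0] 0.9 free z: [0.5008, -0.1149, 0.0013, 0.0]
label_roll 2 [0.6011, -0.1006, 0.003, 0.0] 0.815 free z: [0.6016, -0.102, 0.0005, 0.0]
```

View pics/o1.png

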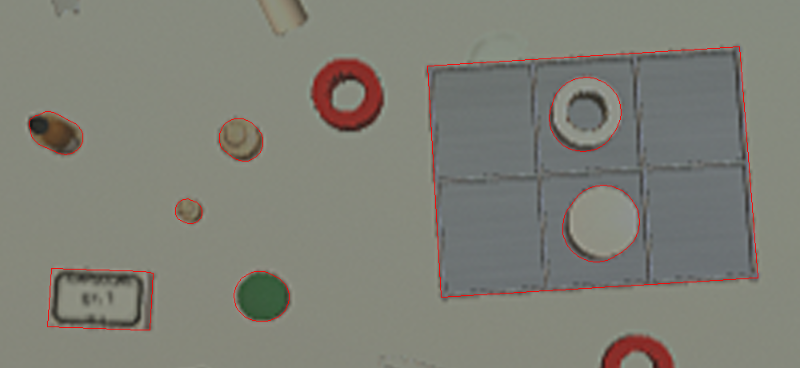

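View pics/o2.png

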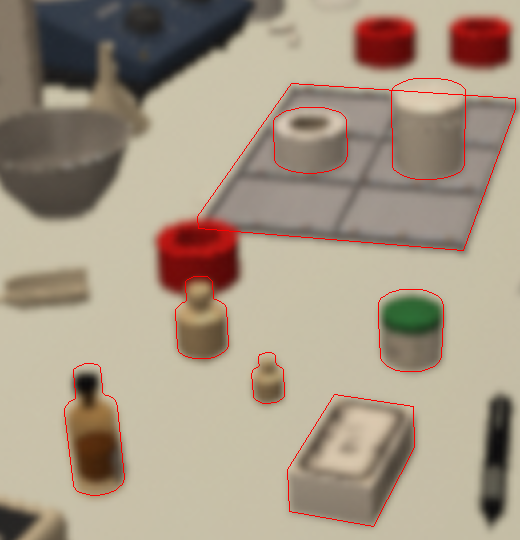

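The outlines sit on the objects in both views. The jar is in the near row, the free-z fits come out near 0, and the tray yaw is about 0.079 rad. Next I'll check the tool state and plan.

```bash
cat > p.py <<'E'
from h import *
import sys
from scipy.spatial.transform import Rotation as Rt
# args: x y z yaw(deg) of tool y axis measured from world +y (mod 180) ; tool down
def Rd(yaw):
    a=np.radians(yaw); y=np.array([-np.sin(a),np.cos(a),0]); z=np.array([0,0,-1.]); return np.c_[np.cross(y,z),y,z]
def show(t,yaw=None):
    s=get_state(); R=np.array(s["tcp_rot"]).reshape(3,3); P=np.array(s["position"])
    cur=np.degrees(np.arctan2(-R[0,1],R[1,1]))
    print("t",round(s["time_s"],2),"pos",P.round(4),"yaw",round(cur,2),"tilt",np.round(R[2],3),"q",np.round(s["qpos"],1),"w",round(s["gripper_width"],4),"F",np.round(s["wrist_force"],1),"gf",np.round(s["grasp_force"],1))
    if t is not None:
        if yaw is not None: print("turn rz (tool)",np.round(Rt.from_matrix(R.T@Rd(yaw)).as_rotvec(degrees=True),2))
        print("shift in tool axes now (cm)",(R.T@(np.array(t)-P)*100).round(2)," in turned axes",((Rd(yaw).T@(np.array(t)-P)*100).round(2) if yaw is not None else ""))
if __name__=="__main__":
    a=[float(v) for v in sys.argv[1:]]
    show(a[:3] if a else None,a[3] if len(a)>3 else None)
E
python3 p.py 0.426 0.333 0.12 90; python3 p.py 0.426 0.333 0.12 -90
```

```text
t 1.8 pos [ 0.1762 -0.5997  0.2393] yaw -163.63 tilt [-0.  0. -1.] q [-79.5  15.8  -1.5  72.7   0.   84.1] w 0.0857 F [ 0.1 -0.8 -0.5] gf 0.0
turn rz (tool) [  0.    -0.   106.37]
shift in tool axes now (cm) [ 50.26 -82.44  11.93]  in turned axes [-93.27 -24.98  11.93]
t 1.8 pos [ 0.1762 -0.5997  0.2393] yaw -163.63 tilt [-0.  0. -1.] q [-79.5  15.8  -1.5  72.7   0.   84.1] w 0.0857 F [ 0.1 -0.8 -0.5] gf 0.0
turn rz (tool) [  0.     0.   -73.63]
shift in tool axes now (cm) [ 50.26 -82.44  11.93]  in turned axes [93.27 24.98 11.93]
```

```bash
cat > pl.py <<'E'
import sys
from p import *
# args: grip nrows x y z yaw [nrows x y z yaw ...]
a=sys.argv[1:]; g=float(a[0]); w=np.array(a[1:],float).reshape(-1,5)
s=get_state(); R=np.array(s["tcp_rot"]).reshape(3,3); P=np.array(s["position"]); show(None)
out=[]
for n,x,y,z,yaw in w:
    n=int(n); P0=P.copy(); T=np.array([x,y,z])
    for i in range(1,n+1):
        d=np.round(R.T@(P0+(T-P0)*i/n-P)*100,1 if i<n else 2)
        r=np.round(Rt.from_matrix(R.T@Rd(yaw)).as_rotvec(degrees=True)/(n+1-i),1)
        out.append([*d,*r,g]); P=P+R@d/100; R=R@Rt.from_rotvec(r,degrees=True).as_matrix()
print("rows",len(out)); print("max",np.abs(np.array(out)).max(0))
for k in range(0,len(out),8): print(",".join("%g"%(v+0) for r in out[k:k+8] for v in r))
E
python3 pl.py 6.5 9 .45 -.25 .2 -130 15 .4265 .3325 .1 -90.8
```

```text
t 1.8 pos [ 0.1762 -0.5997  0.2393] yaw -163.63 tilt [-0.  0. -1.] q [-79.5  15.8  -1.5  72.7   0.   84.1] w 0.0857 F [ 0.1 -0.8 -0.5] gf 0.0
rows 24
max [4.9 2.9 0.7 0.  0.  3.8 6.5]
4,-2.9,0.4,0,0,-3.7,6.5,4.2,-2.6,0.5,0,0,-3.7,6.5,4.4,-2.3,0.4,0,0,-3.7,6.5,4.4,-2,0.4,0,0,-3.8,6.5,4.7,-1.8,0.5,0,0,-3.7,6.5,4.7,-1.4,0.4,0,0,-3.8,6.5,4.8,-1.2,0.5,0,0,-3.7,6.5,4.9,-0.8,0.4,0,0,-3.8,6.5
4.86,-0.46,0.43,0,0,-3.7,6.5,2.9,-2.6,0.7,0,0,-2.6,6.5,3,-2.5,0.6,0,0,-2.6,6.5,3.1,-2.4,0.7,0,0,-2.6,6.5,3.2,-2.2,0.7,0,0,-2.6,6.5,3.3,-2,0.6,0,0,-2.6,6.5,3.3,-1.9,0.7,0,0,-2.6,6.5,3.5,-1.8,0.7,0,0,-2.6,6.5
3.6,-1.6,0.6,0,0,-2.6,6.5,3.6,-1.4,0.7,0,0,-2.6,6.5,3.7,-1.2,0.7,0,0,-2.6,6.5,3.7,-1.1,0.6,0,0,-2.6,6.5,3.8,-1,0.7,0,0,-2.7,6.5,3.8,-0.7,0.7,0,0,-2.6,6.5,3.8,-0.6,0.6,0,0,-2.7,6.5,3.88,-0.36,0.7,0,0,-2.6,6.5
```

{"name": "carry_out", "arguments": {
  "moves": [4,-2.9,0.4,0,0,-3.7,6.5,4.2,-2.6,0.5,0,0,-3.7,6.5,4.4,-2.3,0.4,0,0,-3.7,6.5,4.4,-2,0.4,0,0,-3.8,6.5,4.7,-1.8,0.5,0,0,-3.7,6.5,4.7,-1.4,0.4,0,0,-3.8,6.5,4.8,-1.2,0.5,0,0,-3.7,6.5,4.9,-0.8,0.4,0,0,-3.8,6.5]
}}

```text
time_s: 2.8
position: [0.4205, -0.287, 0.2044]
tcp_rot: [[0.69, 0.724, 0.0], [0.724, -0.69, -0.0], [0.0, 0.001, -1.0]]
wrist_force: [0.0, -0.5, -0.7]
gripper_width: 0.065
grasp_force: 0.0
```

{"name": "carry_out", "arguments": {
  "moves": [4.86,-0.46,0.43,0,0,-3.7,6.5,2.9,-2.6,0.7,0,0,-2.6,6.5,3,-2.5,0.6,0,0,-2.6,6.5,3.1,-2.4,0.7,0,0,-2.6,6.5,3.2,-2.2,0.7,0,0,-2.6,6.5,3.3,-2,0.6,0,0,-2.6,6.5,3.3,-1.9,0.7,0,0,-2.6,6.5,3.5,-1.8,0.7,0,0,-2.6,6.5]
}}

```text
time_s: 3.8
position: [0.4387, 0.023, 0.1531]
tcp_rot: [[0.371, 0.929, 0.001], [0.929, -0.371, -0.0], [0.0, 0.001, -1.0]]
wrist_force: [0.4, 0.6, -0.7]
gripper_width: 0.0654
grasp_force: 0.0
```

{"name": "carry_out", "arguments": {
  "moves": [3.6,-1.6,0.6,0,0,-2.6,6.5,3.6,-1.4,0.7,0,0,-2.6,6.5,3.7,-1.2,0.7,0,0,-2.6,6.5,3.7,-1.1,0.6,0,0,-2.6,6.5,3.8,-1,0.7,0,0,-2.7,6.5,3.8,-0.7,0.7,0,0,-2.6,6.5,3.8,-0.6,0.6,0,0,-2.7,6.5,3.88,-0.36,0.7,0,0,-2.6,6.5]
}}

```text
time_s: 4.8
position: [0.4266, 0.3339, 0.1001]
tcp_rot: [[0.013, 1.0, 0.001], [1.0, -0.013, 0.0], [0.0, 0.001, -1.0]]
wrist_force: [1.0, -0.1, 0.4]
gripper_width: 0.0651
grasp_force: 0.0
```

```bash
python3 pl.py 6.5 6 .4265 .3325 .015 -90.8
```

```text
t 4.8 pos [0.4266 0.3339 0.1001] yaw -90.73 tilt [ 0.     0.001 -1.   ] q [ 31.2  14.  -22.   54.   -0.  121.9] w 0.0651 F [ 1.  -0.1  0.4] gf 0.0
rows 6
max [0.1  0.02 1.5  0.   0.   0.1  6.5 ]
0,0,1.4,0,0,0,6.5,0,0,1.4,0,0,0,6.5,-0.1,0,1.5,0,0,0,6.5,0,0,1.4,0,0,0,6.5,0,0,1.4,0,0,0,6.5,-0.05,-0.02,1.41,0,0,0.1,6.5
```

{"name": "carry_out", "arguments": {
  "moves": [0,0,1.4,0,0,0,6.5,0,0,1.4,0,0,0,6.5,-0.1,0,1.5,0,0,0,6.5,0,0,1.4,0,0,0,6.5,0,0,1.4,0,0,0,6.5,0,0,1.4,0,0,0,6.5,0,0,0,0,0,0,4.5,0,0,0,0,0,0,4.5]
}}

```text
time_s: 5.8
position: [0.4268, 0.3317, 0.0152]
tcp_rot: [[0.014, 1.0, 0.0], [1.0, -0.014, 0.0], [0.0, 0.0, -1.0]]
wrist_force: [0.5, 0.2, -1.0]
gripper_width: 0.0505
grasp_force: 64.0
```

{"name": "carry_out", "arguments": {
  "moves": [0,0,0,0,0,0,4.5,0,0,0,0,0,0,4.5,0,0,-1,0,0,0,4.5,0,0,-2,0,0,0,4.5,0,0,-3,0,0,0,4.5,0,0,-3,0,0,0,4.5,0,0,-3,0,0,0,4.5,0,0,0,0,0,0,4.5]
}}

```text
time_s: 6.8
position: [0.4288, 0.3329, 0.1385]
tcp_rot: [[0.014, 1.0, 0.006], [1.0, -0.014, 0.004], [0.004, 0.006, -1.0]]
wrist_force: [0.7, 0.1, -0.6]
gripper_width: 0.0511
grasp_force: 64.1
```

```bash
python3 - <<'E'
from fit import *
c=camera("side"); cv2.imwrite("pics/g1.png",cv2.resize(c["img"][120:300,120:360],(720,540),interpolation=cv2.INTER_CUBIC))
E
python3 pl.py 4.5 15 .6107 -.1976 .135 4.5
```

```text
t 6.85 pos [0.4275 0.3321 0.1366] yaw -90.82 tilt [ 0.002  0.003 -1.   ] q [ 31.   11.7 -19.9  58.2   0.  121.8] w 0.0507 F [-0.9 -0.2 -1.3] gf 64.1
rows 15
max [3.8  3.45 0.1  0.1  0.1  6.4  4.5 ]
-3.5,1.3,0,0,0,-6.4,4.5,-3.6,0.8,0,0,0,-6.4,4.5,-3.8,0.5,0,0,0,-6.3,4.5,-3.7,0.1,0,0,0,-6.4,4.5,-3.7,-0.4,0,0,0,-6.3,4.5,-3.7,-0.8,0,0,0,-6.4,4.5,-3.5,-1.1,0.1,0,0,-6.3,4.5,-3.4,-1.6,0,0,0,-6.4,4.5
-3.2,-1.9,0,0,0,-6.3,4.5,-3,-2.3,0,0,0,-6.4,4.5,-2.7,-2.6,0,0,0,-6.3,4.5,-2.4,-2.8,0,0,0,-6.4,4.5,-2,-3.1,0,0,0.1,-6.3,4.5,-1.8,-3.4,0,0.1,0,-6.4,4.5,-1.29,-3.45,0.02,0,0.1,-6.3,4.5
```

View pics/g1.png

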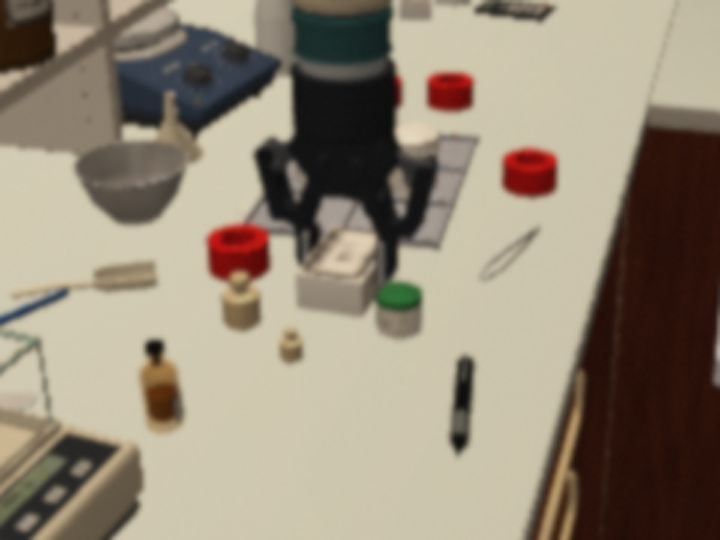

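The carton is held level between the fingers at about (340,275), and nothing else moved.

{"name": "carry_out", "arguments": {
  "moves": [-3.5,1.3,0,0,0,-6.4,4.5,-3.6,0.8,0,0,0,-6.4,4.5,-3.8,0.5,0,0,0,-6.3,4.5,-3.7,0.1,0,0,0,-6.4,4.5,-3.7,-0.4,0,0,0,-6.3,4.5,-3.7,-0.8,0,0,0,-6.4,4.5,-3.5,-1.1,0.1,0,0,-6.3,4.5,-3.4,-1.6,0,0,0,-6.4,4.5]
}}

```text
time_s: 7.85
position: [0.5231, 0.0479, 0.1323]
tcp_rot: [[-0.769, 0.639, -0.003], [0.639, 0.769, 0.0], [0.002, -0.002, -1.0]]
wrist_force: [0.1, 0.1, -1.5]
gripper_width: 0.0512
grasp_force: 64.2
```

{"name": "carry_out", "arguments": {
  "moves": [-3.2,-1.9,0,0,0,-6.3,4.5,-3,-2.3,0,0,0,-6.4,4.5,-2.7,-2.6,0,0,0,-6.3,4.5,-2.4,-2.8,0,0,0,-6.4,4.5,-2,-3.1,0,0,0,-6.3,4.5,-1.8,-3.4,0,0,0,-6.4,4.5,-1.3,-3.45,0,0,0,-6.3,4.5,0,0,0,0,0,0,4.5]
}}

```text
time_s: 8.85
position: [0.6096, -0.2004, 0.1322]
tcp_rot: [[-0.997, -0.075, -0.001], [-0.075, 0.997, 0.0], [0.001, 0.0, -1.0]]
wrist_force: [-0.3, 0.2, -0.5]
gripper_width: 0.051
grasp_force: 64.1
```

```bash
python3 - <<'E'
from fit import *
T=(.5515,-.108,0,.079)
c=camera("top"); i=cv2.resize(c["img"],None,fx=4,fy=4,interpolation=cv2.INTER_CUBIC); outline(i,c,"tray",T,4,(0,0,255)); 
cv2.imwrite("pics/g2.png",cv2.resize(i[400:960,900:1600],(700,560)))
E
python3 pl.py 4.5 5 .6107 -.1976 .04 4.5 3 .6107 -.1976 .0195 4.5
```

```text
t 8.9 pos [ 0.6088 -0.1988  0.1322] yaw 4.34 tilt [ 0.003  0.002 -1.   ] q [-23.9  21.5  -7.1  61.6   0.  -28.2] w 0.0508 F [-0.7  0.1 -1.9] gf 64.1
rows 8
max [0.1 0.1 1.9 0.1 0.1 0.1 4.5]
0,0,1.8,0,0,0,4.5,-0.1,0,1.9,0,0,0,4.5,0,0.1,1.8,0,0,-0.1,4.5,-0.1,0,1.9,0,-0.1,0,4.5,-0.01,-0.01,1.82,0.1,0,-0.1,4.5,0,0,0.7,0,0,0,4.5,0,0,0.7,0,0,0,4.5,0,0,0.65,0,0,0,4.5
```

View pics/g2.png

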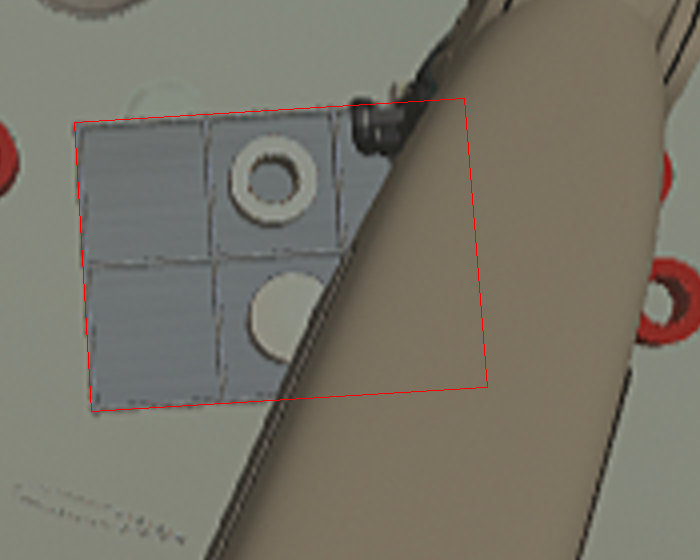

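The arm hides the compartment, but the tray outline still matches, with the roll at (273,181) and the jar at (290,317). Lowering now.

{"name": "carry_out", "arguments": {
  "moves": [0,0,1.8,0,0,0,4.5,-0.1,0,1.9,0,0,0,4.5,0,0.1,1.8,0,0,-0.1,4.5,-0.1,0,1.9,0,0,0,4.5,0,0,1.8,0,0,0,4.5,0,0,0.7,0,0,0,4.5,0,0,0.7,0,0,0,4.5,0,0,0.6,0,0,0,4.5]
}}

```text
time_s: 9.9
position: [0.6122, -0.1973, 0.0222]
tcp_rot: [[-0.997, -0.08, 0.001], [-0.08, 0.997, -0.0], [-0.001, -0.001, -1.0]]
wrist_force: [-0.5, -0.3, -0.7]
gripper_width: 0.0503
grasp_force: 64.1
```

```bash
python3 pl.py 4.5 2 .6107 -.1976 .0188 4.5
```

```text
t 9.9 pos [ 0.6122 -0.1973  0.0222] yaw 4.57 tilt [-0.001 -0.001 -1.   ] q [-23.6  27.9 -12.4  49.6   0.  -28.2] w 0.0503 F [-0.5 -0.3 -0.7] gf 64.1
rows 2
max [0.1  0.01 0.2  0.   0.1  0.1  4.5 ]
0.1,0,0.2,0,0,0,4.5,0.05,-0.01,0.14,0,0.1,0.1,4.5
```

{"name": "carry_out", "arguments": {
  "moves": [0.1,0,0.2,0,0,0,4.5,0,0,0.1,0,0,0,4.5,0,0,0,0,0,0,4.5,0,0,0,0,0,0,5.8,0,0,0,0,0,0,5.8,0,0,0,0,0,0,5.8,0,0,-1,0,0,0,5.8,0,0,-3,0,0,0,5.8]
}}

```text
time_s: 10.9
position: [0.609, -0.1964, 0.058]
tcp_rot: [[-0.997, -0.08, -0.004], [-0.08, 0.997, 0.002], [0.004, 0.002, -1.0]]
wrist_force: [-0.1, 0.3, 0.1]
gripper_width: 0.058
grasp_force: 0.0
```

```bash
python3 pl.py 6 3 .61 -.1976 .14 4.5 13 .4315 .186 .12 4.5
```

```text
t 10.9 pos [ 0.609  -0.1964  0.058 ] yaw 4.57 tilt [ 0.004  0.002 -1.   ] q [-23.7  25.5 -11.1  53.6   0.  -28.2] w 0.058 F [-0.1  0.3  0.1] gf 0.0
rows 16
max [1.2 3.1 2.8 0.1 0.1 0.1 6. ]
0,0,-2.7,0,-0.1,0,6,0,-0.1,-2.8,0.1,-0.1,0,6,-0.07,-0.01,-2.7,0,0,0.1,6,1.1,3,0.2,0,0,0,6,1.2,3.1,0.1,0,0,0,6,1.1,3,0.2,0,0,0,6,1.2,3.1,0.1,0,0,0,6,1.1,3,0.2,0,0,0,6
1.1,3.1,0.1,0,0,0,6,1.2,3,0.2,0,0,0,6,1.1,3.1,0.1,0,0,0,6,1.1,3,0.2,0,0,0,6,1.2,3.1,0.2,0,0,0,6,1.1,3,0.1,0,0,0,6,1.2,3.1,0.2,0,0,0,6,1.1,3.03,0.12,0,0,0,6
```

{"name": "carry_out", "arguments": {
  "moves": [0,0,-2.7,0,0,0,6,0,-0.1,-2.8,0,0,0,6,-0.1,0,-2.7,0,0,0,6,1.1,3,0.2,0,0,0,6,1.2,3.1,0.1,0,0,0,6,1.1,3,0.2,0,0,0,6,1.2,3.1,0.1,0,0,0,6,1.1,3,0.2,0,0,0,6]
}}

```text
time_s: 11.9
position: [0.5426, -0.0502, 0.1339]
tcp_rot: [[-0.997, -0.08, 0.001], [-0.08, 0.997, -0.0], [-0.001, -0.0, -1.0]]
wrist_force: [0.7, 0.4, -1.3]
gripper_width: 0.06
grasp_force: 0.0
```

{"name": "carry_out", "arguments": {
  "moves": [1.1,3.1,0.1,0,0,0,6,1.2,3,0.2,0,0,0,6,1.1,3.1,0.1,0,0,0,6,1.1,3,0.2,0,0,0,6,1.2,3.1,0.2,0,0,0,6,1.1,3,0.1,0,0,0,6,1.2,3.1,0.2,0,0,0,6,1.1,3,0.1,0,0,0,6]
}}

```text
time_s: 12.9
position: [0.4323, 0.1859, 0.1218]
tcp_rot: [[-0.997, -0.08, 0.001], [-0.08, 0.997, 0.0], [-0.001, 0.0, -1.0]]
wrist_force: [0.8, 0.3, 0.2]
gripper_width: 0.0601
grasp_force: 0.0
```

```bash
cat > chk.py <<'E'
from fit import *
import sys
# chk name guessx guessy z0 yaw0 usez pic
k=sys.argv[1]; g=[float(v) for v in sys.argv[2:6]]
V=[]
for n in("top","side"):
    c=camera(n); b=best(c,k,g)
    print(n,b and round(b[0],2))
    if b: V.append((c,b[1]))
    if len(sys.argv)>6: cv2.imwrite(f"pics/{sys.argv[6]}_{n}.png",c["img"])
for v in ([V] if len(V)<2 else [V,V[:1],V[1:]]):
    p,s=fit(v,k,g,yaw=k=="carton"); print(k,p.round(4),round(s,3))
E
python3 chk.py carton .6107 -.1976 .003 1.65 ck1
python3 pl.py 6 6 .4315 .186 .016 4.5
python3 - <<'E'
import cv2
a=cv2.imread("pics/ck1_top.png")[110:230,170:370];b=cv2.imread("pics/ck1_side.png")[140:260,160:360]
cv2.imwrite("pics/ck1.png",cv2.vconcat([cv2.resize(a,(500,300)),cv2.resize(b,(500,300))]))
E
```

```text
top 0.94
side 0.69
carton [ 0.6103 -0.197   0.003   1.5895] 0.751
carton [ 0.6103 -0.1968  0.003   1.579 ] 0.951
carton [ 0.6102 -0.1932  0.003   1.895 ] 0.578
t 13.1 pos [0.4328 0.1852 0.1216] yaw 4.65 tilt [-0.001 -0.    -1.   ] q [ 15.3   5.8 -29.   55.1  -0.   10.7] w 0.0601 F [ 1.1 -0.7 -0.6] gf 0.0
rows 6
max [0.1 0.1 1.8 0.  0.1 0.1 6. ]
0,0,1.8,0,0,0,6,0,0,1.7,0,0,0,6,0.1,0,1.8,0,0,0,6,0,0.1,1.7,0,0,0.1,6,0,0,1.8,0,0,0,6,0.04,0,1.76,0,0.1,0.1,6
```

View pics/ck1.png

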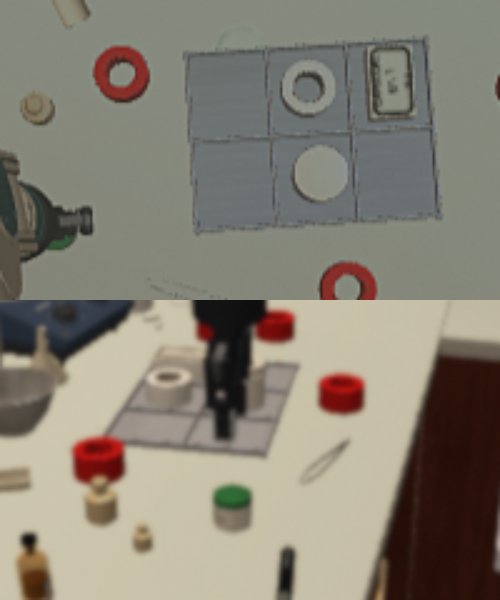

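The carton lies in the far right compartment, at (390,85) in the top half of the picture. The pot is still under the gripper. Now grasping the pot.

{"name": "carry_out", "arguments": {
  "moves": [0,0,1.8,0,0,0,6,0,0,1.8,0,0,0,6,0.1,0,1.8,0,0,0,6,0,0.1,1.8,0,0,0,6,0,0,1.8,0,0,0,6,0,0,1.8,0,0,0,6,0,0,0,0,0,0,3.8,0,0,0,0,0,0,3.8]
}}

```text
time_s: 14.1
position: [0.4324, 0.1854, 0.0137]
tcp_rot: [[-0.997, -0.079, 0.001], [-0.079, 0.997, 0.0], [-0.001, 0.0, -1.0]]
wrist_force: [0.5, 0.5, -0.3]
gripper_width: 0.0407
grasp_force: 60.4
```

{"name": "carry_out", "arguments": {
  "moves": [0,0,0,0,0,0,3.8,0,0,0,0,0,0,3.8,0,0,-1,0,0,0,3.8,0,0,-2,0,0,0,3.8,0,0,-3,0,0,0,3.8,0,0,-3,0,0,0,3.8,0,0,-4,0,0,0,3.8,0,0,0,0,0,0,3.8]
}}

```text
time_s: 15.1
position: [0.4347, 0.1868, 0.1473]
tcp_rot: [[-0.997, -0.08, 0.008], [-0.08, 0.997, 0.002], [-0.009, 0.002, -1.0]]
wrist_force: [0.1, -0.6, -0.0]
gripper_width: 0.0412
grasp_force: 60.5
```

```bash
python3 pl.py 3.8 15 .6103 -.197 .145 4.5 1 .6103 -.197 .145 4.5
```

```text
t 15.1 pos [0.4347 0.1868 0.1473] yaw 4.59 tilt [-0.009  0.002 -1.   ] q [ 15.4   4.2 -27.3  58.    0.   10.8] w 0.0412 F [ 0.1 -0.6 -0. ] gf 60.5
rows 16
max [1.  2.7 0.1 0.1 0.1 0.1 3.8]
-1,-2.6,0,0,0,0,3.8,-0.9,-2.7,0,0,0,0,3.8,-1,-2.6,0.1,0,0,0,3.8,-0.9,-2.7,0,0,0,0,3.8,-1,-2.6,0,0,0,0,3.8,-1,-2.7,0,0,0,0,3.8,-0.9,-2.6,0,0,0.1,0,3.8,-1,-2.7,0.1,0,0,0,3.8
-1,-2.6,0,0,0.1,0,3.8,-0.9,-2.6,0,0,0,0,3.8,-1,-2.7,0,0,0.1,0,3.8,-0.9,-2.6,0,0,0,0,3.8,-1,-2.7,0,0,0.1,0,3.8,-1,-2.6,0,0,0,0,3.8,-0.93,-2.66,0.05,0.1,0.1,0.1,3.8,0,0,0,0,0,0,3.8
```

{"name": "carry_out", "arguments": {
  "moves": [-1,-2.6,0,0,0,0,3.8,-0.9,-2.7,0,0,0,0,3.8,-1,-2.6,0,0,0,0,3.8,-0.9,-2.7,0,0,0,0,3.8,-1,-2.6,0,0,0,0,3.8,-1,-2.7,0,0,0,0,3.8,-0.9,-2.6,0,0,0,0,3.8,-1,-2.7,0,0,0,0,3.8]
}}

```text
time_s: 16.1
position: [0.5246, -0.02, 0.1422]
tcp_rot: [[-0.997, -0.08, -0.002], [-0.08, 0.997, 0.0], [0.002, 0.001, -1.0]]
wrist_force: [-0.2, 0.0, -0.3]
gripper_width: 0.0408
grasp_force: 60.5
```

{"name": "carry_out", "arguments": {
  "moves": [-1,-2.6,0,0,0,0,3.8,-0.9,-2.6,0,0,0,0,3.8,-1,-2.7,0,0,0,0,3.8,-0.9,-2.6,0,0,0,0,3.8,-1,-2.7,0,0,0,0,3.8,-1,-2.6,0,0,0,0,3.8,-0.9,-2.7,0,0,0,0,3.8,0,0,0,0,0,0,3.8]
}}

```text
time_s: 17.1
position: [0.6074, -0.2004, 0.1426]
tcp_rot: [[-0.997, -0.078, 0.0], [-0.078, 0.997, -0.0], [-0.0, -0.0, -1.0]]
wrist_force: [-0.7, 0.9, -0.0]
gripper_width: 0.0407
grasp_force: 60.6
```

```bash
python3 pl.py 3.8 5 .6103 -.197 .06 4.5 3 .6103 -.197 .049 4.5
```

```text
t 17.1 pos [ 0.6074 -0.2004  0.1426] yaw 4.46 tilt [-0. -0. -1.] q [-24.   20.9  -6.7  62.4  -0.  -28.5] w 0.0407 F [-0.7  0.9 -0. ] gf 60.6
rows 8
max [0.11 0.1  1.7  0.   0.   0.   3.8 ]
-0.1,0.1,1.7,0,0,0,3.8,0,0,1.6,0,0,0,3.8,-0.1,0.1,1.7,0,0,0,3.8,0,0.1,1.6,0,0,0,3.8,-0.11,0.02,1.66,0,0,0,3.8,0,0,0.4,0,0,0,3.8,0,0,0.3,0,0,0,3.8,0,0,0.4,0,0,0,3.8
```

{"name": "carry_out", "arguments": {
  "moves": [-0.1,0.1,1.7,0,0,0,3.8,0,0,1.7,0,0,0,3.8,-0.1,0.1,1.7,0,0,0,3.8,0,0,1.6,0,0,0,3.8,-0.1,0,1.7,0,0,0,3.8,0,0,0.4,0,0,0,3.8,0,0,0.3,0,0,0,3.8,0,0,0,0,0,0,3.8]
}}

```text
time_s: 18.1
position: [0.61, -0.1964, 0.0524]
tcp_rot: [[-0.997, -0.08, 0.001], [-0.08, 0.997, -0.0], [-0.001, -0.0, -1.0]]
wrist_force: [-0.4, 0.2, 0.9]
gripper_width: 0.041
grasp_force: 60.6
```

```bash
python3 pl.py 3.8 3 .6103 -.197 .0475 4.5
```

```text
t 18.1 pos [ 0.61   -0.1964  0.0524] yaw 4.57 tilt [-0.001 -0.    -1.   ] q [-23.6  25.8 -11.5  52.7   0.  -28.2] w 0.041 F [-0.4  0.2  0.9] gf 60.6
rows 3
max [0.03 0.06 0.2  0.   0.   0.1  3.8 ]
0,0,0.2,0,0,0,3.8,0,0,0.1,0,0,0,3.8,-0.03,-0.06,0.19,0,0,0.1,3.8
```

{"name": "carry_out", "arguments": {
  "moves": [0,0,0.2,0,0,0,3.8,0,0,0.2,0,0,0,3.8,0,0,0.1,0,0,0,3.8,0,0,0,0,0,0,3.8,0,0,0,0,0,0,5.5,0,0,0,0,0,0,5.5,0,0,-1,0,0,0,5.5,0,0,-3,0,0,0,5.5]
}}

```text
time_s: 19.1
position: [0.608, -0.1955, 0.0861]
tcp_rot: [[-0.997, -0.08, -0.004], [-0.08, 0.997, 0.002], [0.004, 0.002, -1.0]]
wrist_force: [0.4, 0.2, -0.2]
gripper_width: 0.0551
grasp_force: 0.0
```

```bash
python3 pl.py 5.5 2 .61 -.197 .14 4.5 22 .5742 .2106 .12 85
```

```text
t 19.1 pos [ 0.608  -0.1955  0.0861] yaw 4.57 tilt [ 0.004  0.002 -1.   ] q [-23.6  23.8  -9.9  56.5  -0.  -28.2] w 0.0551 F [ 0.4  0.2 -0.2] gf 0.0
rows 24
max [1.8 1.9 2.7 0.1 0.1 3.7 5.5]
-0.1,-0.1,-2.7,0.1,-0.1,0,5.5,-0.07,-0.06,-2.69,0,-0.1,0.1,5.5,0,1.9,0.1,0,0,-3.7,5.5,-0.1,1.8,0.1,0,0,-3.7,5.5,-0.2,1.9,0.1,0,0,-3.7,5.5,-0.3,1.8,0.1,0,0,-3.7,5.5,-0.5,1.8,0.1,0,0,-3.7,5.5,-0.6,1.8,0,0,0,-3.6,5.5
-0.7,1.7,0.1,0,0,-3.7,5.5,-0.7,1.7,0.1,0,0,-3.6,5.5,-0.9,1.6,0.1,0,0,-3.7,5.5,-1,1.6,0.1,0,0,-3.6,5.5,-1.1,1.5,0.1,0,0,-3.7,5.5,-1.2,1.4,0.1,0,0,-3.6,5.5,-1.3,1.3,0.1,0,0,-3.7,5.5,-1.4,1.3,0.1,0,0,-3.6,5.5
-1.4,1.2,0.1,0,0,-3.7,5.5,-1.5,1.1,0.1,0,0,-3.6,5.5,-1.6,0.9,0,0,0,-3.7,5.5,-1.6,0.9,0.1,0,0,-3.6,5.5,-1.7,0.8,0.1,0,0,-3.7,5.5,-1.8,0.7,0.1,0,0,-3.6,5.5,-1.8,0.5,0.1,0,0,-3.7,5.5,-1.76,0.46,0.11,0,0,-3.6,5.5
```

```bash
python3 pl.py 5.5 2 .61 -.197 .14 4.5 12 .5742 .2106 .12 4.5 2 .5742 .2106 .1 4.5
```

```text
t 19.1 pos [ 0.608  -0.1955  0.0861] yaw 4.57 tilt [ 0.004  0.002 -1.   ] q [-23.6  23.8  -9.9  56.5  -0.  -28.2] w 0.0551 F [ 0.4  0.2 -0.2] gf 0.0
rows 16
max [0.1 3.5 2.7 0.1 0.1 0.1 5.5]
-0.1,-0.1,-2.7,0.1,-0.1,0,5.5,-0.07,-0.06,-2.69,0,-0.1,0.1,5.5,0,3.4,0.2,0,0,0,5.5,0.1,3.4,0.1,0,0,0,5.5,0,3.4,0.2,0,0,0,5.5,0,3.4,0.2,0,0,0,5.5,0.1,3.4,0.1,0,0,0,5.5,0,3.5,0.2,0,0,0,5.5
0,3.4,0.2,0,0,0,5.5,0.1,3.4,0.1,0,0,0,5.5,0,3.4,0.2,0,0,0,5.5,0,3.4,0.2,0,0,0,5.5,0.1,3.4,0.1,0,0,0,5.5,-0.01,3.42,0.21,0,0,0,5.5,0,0,1,0,0,0,5.5,0,0,1,0,0,0,5.5
```

{"name": "carry_out", "arguments": {
  "moves": [-0.1,-0.1,-2.7,0,0,0,5.5,0,0,-2.7,0,0,0,5.5,0,3.4,0.2,0,0,0,5.5,0.1,3.4,0.1,0,0,0,5.5,0,3.4,0.2,0,0,0,5.5,0,3.4,0.2,0,0,0,5.5,0.1,3.4,0.1,0,0,0,5.5,0,3.5,0.2,0,0,0,5.5]
}}

```text
time_s: 20.1
position: [0.5926, 0.0081, 0.132]
tcp_rot: [[-0.997, -0.08, 0.001], [-0.08, 0.997, -0.0], [-0.001, -0.0, -1.0]]
wrist_force: [1.0, 0.5, -1.0]
gripper_width: 0.0552
grasp_force: 0.0
```

{"name": "carry_out", "arguments": {
  "moves": [0,3.4,0.2,0,0,0,5.5,0.1,3.4,0.1,0,0,0,5.5,0,3.4,0.2,0,0,0,5.5,0,3.4,0.2,0,0,0,5.5,0.1,3.4,0.1,0,0,0,5.5,0,3.4,0.2,0,0,0,5.5,0,0,1,0,0,0,5.5,0,0,1,0,0,0,5.5]
}}

```text
time_s: 21.1
position: [0.5742, 0.2101, 0.101]
tcp_rot: [[-0.997, -0.08, 0.001], [-0.08, 0.997, -0.0], [-0.001, -0.0, -1.0]]
wrist_force: [-0.2, -0.1, -0.4]
gripper_width: 0.0552
grasp_force: 0.0
```

```bash
python3 chk.py small_pot .6103 -.197 .033 0 ck2; python3 pl.py 5.5 6 .5742 .2106 .014 4.5
```

```text
top 0.6
side 0.45
small_pot [ 0.6076 -0.1929  0.033   0.    ] 0.796
small_pot [ 0.6088 -0.195   0.033   0.    ] 0.81
small_pot [ 0.6066 -0.1894  0.033   0.    ] 0.798
t 21.3 pos [0.5738 0.2092 0.1006] yaw 4.5 tilt [ 0.001 -0.    -1.   ] q [ 14.   20.4 -13.   56.7  -0.    9.5] w 0.0549 F [0.4 0.1 0.4] gf 0.0
rows 6
max [0.1 0.1 1.5 0.  0.1 0.  5.5]
0,0,1.4,0,0,0,5.5,0,0,1.5,0,0,0,5.5,0,0.1,1.4,0,0,0,5.5,0,0,1.5,0,0,0,5.5,-0.1,0,1.4,0,0,0,5.5,0.04,0.04,1.46,0,-0.1,0,5.5
```

{"name": "carry_out", "arguments": {
  "moves": [0,0,1.5,0,0,0,5.5,0,0,1.5,0,0,0,5.5,0,0.1,1.5,0,0,0,5.5,0,0,1.5,0,0,0,5.5,0,0,1.5,0,0,0,5.5,0,0,1.3,0,0,0,5.5,0,0,0,0,0,0,3,0,0,0,0,0,0,3]
}}

```text
time_s: 22.3
position: [0.5742, 0.2113, 0.0132]
tcp_rot: [[-0.997, -0.08, 0.0], [-0.08, 0.997, 0.0], [-0.0, 0.0, -1.0]]
wrist_force: [0.2, -0.1, 0.5]
gripper_width: 0.0332
grasp_force: 59.5
```

{"name": "carry_out", "arguments": {
  "moves": [0,0,0,0,0,0,3,0,0,0,0,0,0,3,0,0,-1,0,0,0,3,0,0,-2,0,0,0,3,0,0,-3,0,0,0,3,0,0,-3,0,0,0,3,0,0,-3,0,0,0,3,0,0,0,0,0,0,3]
}}

```text
time_s: 23.3
position: [0.5767, 0.212, 0.1369]
tcp_rot: [[-0.997, -0.08, 0.007], [-0.08, 0.997, 0.002], [-0.007, 0.001, -1.0]]
wrist_force: [0.8, 0.6, -1.3]
gripper_width: 0.0332
grasp_force: 59.6
```

```bash
python3 pl.py 3 16 .5071 -.2058 .135 4.5
```

```text
t 23.3 pos [0.5767 0.212  0.1369] yaw 4.58 tilt [-0.007  0.001 -1.   ] q [ 14.2  18.5 -10.8  60.3   0.    9.6] w 0.0332 F [ 0.8  0.6 -1.3] gf 59.6
rows 16
max [0.7 2.6 0.1 0.1 0.1 0.1 3. ]
0.6,-2.6,0,0,0,0,3,0.7,-2.5,0,0,0,0,3,0.6,-2.6,0,0,0,0,3,0.7,-2.6,0,0,0,0,3,0.6,-2.5,0,0,0,0,3,0.7,-2.6,0,0,0,0,3,0.6,-2.6,0,0,0,0,3,0.6,-2.5,0,0,0,0,3
0.7,-2.6,0,0,0.1,0,3,0.6,-2.6,0,0,0,0,3,0.7,-2.5,0,0,0.1,0,3,0.6,-2.6,0.1,0,0,0,3,0.6,-2.6,0,0,0.1,0,3,0.7,-2.6,0,0,0,0,3,0.6,-2.5,0,0,0.1,0,3,0.67,-2.59,-0.02,0.1,0,0.1,3
```

{"name": "carry_out", "arguments": {
  "moves": [0.6,-2.6,0,0,0,0,3,0.7,-2.5,0,0,0,0,3,0.6,-2.6,0,0,0,0,3,0.7,-2.6,0,0,0,0,3,0.6,-2.5,0,0,0,0,3,0.7,-2.6,0,0,0,0,3,0.6,-2.6,0,0,0,0,3,0.6,-2.5,0,0,0,0,3]
}}

```text
time_s: 24.3
position: [0.5384, 0.0021, 0.1319]
tcp_rot: [[-0.997, -0.08, -0.002], [-0.08, 0.997, 0.0], [0.002, 0.0, -1.0]]
wrist_force: [-0.2, 0.1, -1.2]
gripper_width: 0.0333
grasp_force: 59.7
```

{"name": "carry_out", "arguments": {
  "moves": [0.7,-2.6,0,0,0,0,3,0.6,-2.6,0,0,0,0,3,0.7,-2.5,0,0,0,0,3,0.6,-2.6,0,0,0,0,3,0.6,-2.6,0,0,0,0,3,0.7,-2.6,0,0,0,0,3,0.6,-2.6,0,0,0,0,3,0.5,-2.5,0,0,0,0,3]
}}

```text
time_s: 25.3
position: [0.505, -0.2069, 0.1319]
tcp_rot: [[-0.997, -0.08, -0.002], [-0.08, 0.997, 0.001], [0.002, 0.001, -1.0]]
wrist_force: [1.0, 0.2, -0.9]
gripper_width: 0.0334
grasp_force: 59.7
```

```bash
python3 pl.py 3 5 .5071 -.2058 .035 4.5 3 .5071 -.2058 .018 4.5
```

```text
t 25.3 pos [ 0.505  -0.2069  0.1319] yaw 4.56 tilt [ 0.002  0.001 -1.   ] q [-29.1  12.6 -19.4  58.1   0.  -33.6] w 0.0334 F [ 1.   0.2 -0.9] gf 59.7
rows 8
max [0.1 0.1 2.  0.1 0.1 0.1 3. ]
0,0,1.9,0,0,0,3,-0.1,0,2,0,0,0,3,0,0.1,1.9,0,0,0,3,-0.1,0,1.9,0,0,0,3,-0.03,-0.01,1.99,0.1,-0.1,0.1,3,0,0,0.6,0,0,0,3,0,0,0.5,0,0,0,3,0,0,0.6,0,0,0,3
```

{"name": "carry_out", "arguments": {
  "moves": [0,0,1.9,0,0,0,3,-0.1,0,2,0,0,0,3,0,0.1,1.9,0,0,0,3,-0.1,0,1.9,0,0,0,3,0,0,2,0,0,0,3,0,0,0.6,0,0,0,3,0,0,0.5,0,0,0,3,0,0,0.4,0,0,0,3]
}}

```text
time_s: 26.3
position: [0.5084, -0.2056, 0.0212]
tcp_rot: [[-0.997, -0.08, 0.001], [-0.08, 0.997, -0.0], [-0.001, -0.001, -1.0]]
wrist_force: [0.2, -0.9, -1.0]
gripper_width: 0.0333
grasp_force: 59.7
```

```bash
python3 pl.py 3 2 .5071 -.2058 .0165 4.5
```

```text
t 26.3 pos [ 0.5084 -0.2056  0.0212] yaw 4.57 tilt [-0.001 -0.001 -1.   ] q [-28.8  20.1 -25.1  44.7  -0.  -33.3] w 0.0333 F [ 0.2 -0.9 -1. ] gf 59.7
rows 2
max [0.1  0.01 0.27 0.   0.   0.1  3.  ]
0.1,0,0.2,0,0,0,3,0.03,-0.01,0.27,0,0,0.1,3
```

{"name": "carry_out", "arguments": {
  "moves": [0.1,0,0.2,0,0,0,3,0,0,0.2,0,0,0,3,0,0,0,0,0,0,3,0,0,0,0,0,0,4.8,0,0,0,0,0,0,4.8,0,0,0,0,0,0,4.8,0,0,-1.5,0,0,0,4.8,0,0,-4,0,0,0,4.8]
}}

```text
time_s: 27.3
position: [0.5052, -0.2044, 0.0714]
tcp_rot: [[-0.997, -0.08, -0.004], [-0.08, 0.997, 0.002], [0.004, 0.003, -1.0]]
wrist_force: [0.6, 0.2, -0.4]
gripper_width: 0.048
grasp_force: 0.0
```

```bash
python3 pl.py 4.8 2 .507 -.206 .15 4.5 14 .5755 .3757 .15 4.5
```

```text
t 27.3 pos [ 0.5052 -0.2044  0.0714] yaw 4.57 tilt [ 0.004  0.003 -1.   ] q [-28.8  16.3 -22.9  51.    0.  -33.4] w 0.048 F [ 0.6  0.2 -0.4] gf 0.0
rows 16
max [0.9  4.2  3.96 0.1  0.1  0.1  4.8 ]
-0.1,-0.1,-3.9,0.1,-0.1,0,4.8,-0.04,-0.06,-3.96,0,-0.1,0.1,4.8,-0.8,4.1,0,0,0,0,4.8,-0.8,4.1,0,0,0,0,4.8,-0.8,4.1,0,0,0,0,4.8,-0.8,4.1,0,0,0,0,4.8,-0.9,4.1,0,0,0,0,4.8,-0.8,4.1,0,0,0,0,4.8
-0.8,4.1,0,0,0,0,4.8,-0.8,4.1,0,0,0,0,4.8,-0.8,4.1,0,0,0,0,4.8,-0.8,4.1,0,0,0,0,4.8,-0.8,4.1,0,0,0,0,4.8,-0.8,4.2,0,0,0,0,4.8,-0.9,4.1,0,0,0,0,4.8,-0.77,4.06,0.05,0,0,0,4.8
```

{"name": "carry_out", "arguments": {
  "moves": [-0.1,-0.1,-3.9,0,0,0,4.8,0,0,-4,0,0,0,4.8,-0.8,4.1,0,0,0,0,4.8,-0.8,4.1,0,0,0,0,4.8,-0.8,4.1,0,0,0,0,4.8,-0.8,4.1,0,0,0,0,4.8,-0.9,4.1,0,0,0,0,4.8,-0.8,4.1,0,0,0,0,4.8]
}}

```text
time_s: 28.3
position: [0.5377, 0.0441, 0.1524]
tcp_rot: [[-0.997, -0.08, 0.002], [-0.08, 0.997, -0.0], [-0.002, -0.0, -1.0]]
wrist_force: [0.5, -0.5, -0.2]
gripper_width: 0.0484
grasp_force: 0.0
```

{"name": "carry_out", "arguments": {
  "moves": [-0.8,4.1,0,0,0,0,4.8,-0.8,4.1,0,0,0,0,4.8,-0.8,4.1,0,0,0,0,4.8,-0.8,4.1,0,0,0,0,4.8,-0.8,4.1,0,0,0,0,4.8,-0.8,4.1,0,0,0,0,4.8,-0.8,4.1,0,0,0,0,4.8,-0.7,4,0,0,0,0,4.8]
}}

```text
time_s: 29.3
position: [0.5743, 0.3753, 0.1523]
tcp_rot: [[-0.997, -0.08, 0.001], [-0.08, 0.997, 0.001], [-0.001, 0.0, -1.0]]
wrist_force: [0.8, -0.4, 0.5]
gripper_width: 0.048
grasp_force: 0.0
```

```bash
python3 pl.py 4.8 6 .5755 .3757 .026 4.5; python3 chk.py weight_large .5071 -.2058 .003 0 ck3;python3 chk.py small_pot .6103 -.197 .033 0|tail -3; python3 chk.py carton .6107 -.1976 .003 1.65|tail -3
python3 - <<'E'
import cv2
a=cv2.imread("pics/ck3_top.png")[110:230,90:370];b=cv2.imread("pics/ck3_side.png")[120:270,140:340]
cv2.imwrite("pics/ck3.png",cv2.vconcat([cv2.resize(a,(560,240)),cv2.resize(b,(560,350))]))
E
```

```text
t 29.3 pos [0.5743 0.3753 0.1523] yaw 4.59 tilt [-0.001  0.    -1.   ] q [27.8 24.8  0.4 65.5 -0.  23.2] w 0.048 F [ 0.8 -0.4  0.5] gf 0.0
rows 6
max [0.1  0.02 2.13 0.   0.1  0.1  4.8 ]
0,0,2.1,0,0,0,4.8,0,0,2.1,0,0,0,4.8,-0.1,0,2.1,0,0,0,4.8,0,0,2.1,0,0,0,4.8,0,0,2.1,0,0,0,4.8,-0.01,0.02,2.13,0,0.1,0.1,4.8
top None
side None
top 0.57
side None
small_pot [ 0.6116 -0.1959  0.033   0.    ] 0.904
carton [ 0.6106 -0.1962  0.003   1.6242] 0.653
carton [ 0.6112 -0.1964  0.003   1.6253] 0.637
carton [ 0.6078 -0.193   0.003   1.6814] 0.683Traceback (most recent call last):
  File "chk.py", line 12, in <module>
    p,s=fit(v,k,g,yaw=k=="carton"); print(k,p.round(4),round(s,3))
        ~~~^^^^^^^^^^^^^^^^^^^^^^^
  File "fit.py", line 37, in fit
    r=minimize(f,v,method="Nelder-Mead",options=dict(initial_simplex=sim,xatol=2e-4,fatol=1e-4,maxiter=150))
    res = _minimize_neldermead(fun, x0, args, callback, bounds=bounds,
                               **options)
    fsim[k] = func(sim[k])
              ~~~~^^^^^^^^
    fx = function(np.copy(x), *(wrapper_args + args))
  File "fit.py", line 33, in f
    return s/len(views)
           ~^~~~~~~~~~~
ZeroDivisionError: division by zero
```

View pics/ck3.png

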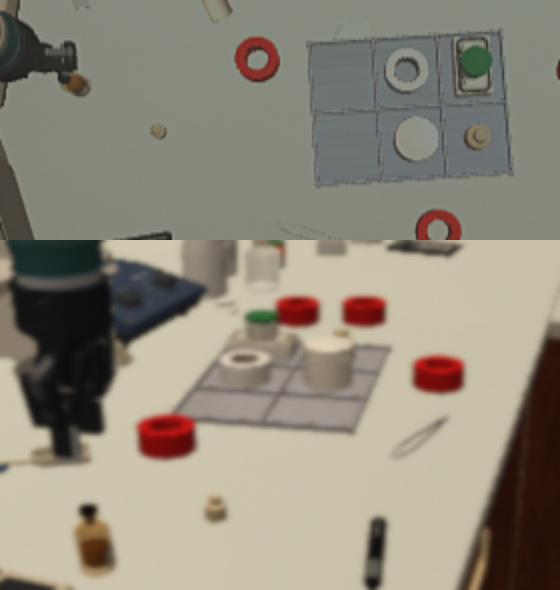

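The pot stands on the carton at (475,60) and the large weight stands in the near right compartment at (478,136). The small weight is untouched. Next the bottle.

{"name": "carry_out", "arguments": {
  "moves": [0,0,2.1,0,0,0,4.8,-0.1,0,2.1,0,0,0,4.8,0,0,2.1,0,0,0,4.8,0,0,2.1,0,0,0,4.8,0,0,2.1,0,0,0,4.8,0,0,2.1,0,0,0,4.8,0,0,0,0,0,0,2.6,0,0,0,0,0,0,2.6]
}}

```text
time_s: 30.9
position: [0.5753, 0.374, 0.0252]
tcp_rot: [[-0.997, -0.08, 0.0], [-0.08, 0.997, 0.0], [-0.0, 0.0, -1.0]]
wrist_force: [0.0, 0.5, 0.3]
gripper_width: 0.0291
grasp_force: 59.1
```

{"name": "carry_out", "arguments": {
  "moves": [0,0,0,0,0,0,2.6,0,0,0,0,0,0,2.6,0,0,-1,0,0,0,2.6,0,0,-2,0,0,0,2.6,0,0,-3,0,0,0,2.6,0,0,-3,0,0,0,2.6,0,0,-2,0,0,0,2.6,0,0,0,0,0,0,2.6]
}}

```text
time_s: 31.9
position: [0.5767, 0.3748, 0.1382]
tcp_rot: [[-0.997, -0.08, 0.005], [-0.08, 0.997, 0.003], [-0.005, 0.002, -1.0]]
wrist_force: [-0.2, -0.7, -0.8]
gripper_width: 0.0288
grasp_force: 59.2
```

```bash
python3 pl.py 2.6 16 .4923 -.0184 .135 4.5
```

```text
t 31.9 pos [0.5767 0.3748 0.1382] yaw 4.58 tilt [-0.005  0.002 -1.   ] q [27.6 25.4 -0.5 63.8  0.  23.1] w 0.0288 F [-0.2 -0.7 -0.8] gf 59.2
rows 16
max [0.8 2.5 0.1 0.1 0.1 0.1 2.6]
0.7,-2.4,0,0,0,0,2.6,0.7,-2.4,0,0,0,0,2.6,0.8,-2.4,0,0,0,0,2.6,0.7,-2.4,0,0,0,0,2.6,0.7,-2.4,0.1,0,0,0,2.6,0.7,-2.4,0,0,0,0,2.6,0.8,-2.5,0,0,0,0,2.6,0.7,-2.4,0,0,0,0,2.6
0.7,-2.4,0,0,0,0,2.6,0.7,-2.4,0,0,0,0,2.6,0.7,-2.4,0,0,0,0,2.6,0.8,-2.4,0,0,0.1,0,2.6,0.7,-2.4,0,0,0,0,2.6,0.7,-2.4,0.1,0,0.1,0,2.6,0.7,-2.4,0,0.1,0,0,2.6,0.75,-2.42,-0.01,0,0.1,0.1,2.6
```

{"name": "carry_out", "arguments": {
  "moves": [0.7,-2.4,0,0,0,0,2.6,0.7,-2.4,0,0,0,0,2.6,0.8,-2.4,0,0,0,0,2.6,0.7,-2.4,0,0,0,0,2.6,0.7,-2.4,0,0,0,0,2.6,0.7,-2.4,0,0,0,0,2.6,0.8,-2.5,0,0,0,0,2.6,0.7,-2.4,0,0,0,0,2.6]
}}

```text
time_s: 32.9
position: [0.5322, 0.1752, 0.1351]
tcp_rot: [[-0.997, -0.079, 0.0], [-0.079, 0.997, -0.0], [-0.0, -0.0, -1.0]]
wrist_force: [-0.3, -0.9, 0.2]
gripper_width: 0.0289
grasp_force: 59.3
```

{"name": "carry_out", "arguments": {
  "moves": [0.7,-2.4,0,0,0,0,2.6,0.7,-2.4,0,0,0,0,2.6,0.7,-2.4,0,0,0,0,2.6,0.8,-2.4,0,0,0,0,2.6,0.7,-2.4,0,0,0,0,2.6,0.7,-2.4,0,0,0,0,2.6,0.7,-2.4,0,0,0,0,2.6,0.7,-2.4,0,0,0,0,2.6]
}}

```text
time_s: 33.9
position: [0.4905, -0.0205, 0.1351]
tcp_rot: [[-0.997, -0.079, 0.0], [-0.079, 0.997, -0.0], [-0.0, -0.0, -1.0]]
wrist_force: [-0.1, 0.8, 0.4]
gripper_width: 0.0293
grasp_force: 59.3
```

```bash
python3 pl.py 2.6 5 .4923 -.0184 .045 4.5 3 .4923 -.0184 .0295 4.5
```

```text
t 33.9 pos [ 0.4905 -0.0205  0.1351] yaw 4.56 tilt [-0. -0. -1.] q [ -9.9   7.  -25.8  57.2  -0.  -14.5] w 0.0293 F [-0.1  0.8  0.4] gf 59.3
rows 8
max [0.1  0.1  1.81 0.   0.   0.1  2.6 ]
0,0,1.8,0,0,0,2.6,-0.1,0.1,1.8,0,0,0,2.6,0,0,1.8,0,0,0,2.6,-0.1,0.1,1.8,0,0,0,2.6,0.01,0,1.81,0,0,0.1,2.6,0,0,0.5,0,0,0,2.6,0,0,0.5,0,0,0,2.6,0,0,0.55,0,0,0,2.6
```

Release height is TCP 0.0252 + 0.003 = 0.028.

{"name": "carry_out", "arguments": {
  "moves": [0,0,1.8,0,0,0,2.6,-0.1,0.1,1.8,0,0,0,2.6,0,0,1.8,0,0,0,2.6,-0.1,0.1,1.8,0,0,0,2.6,0,0,1.8,0,0,0,2.6,0,0,0.5,0,0,0,2.6,0,0,0.5,0,0,0,2.6,0,0,0.5,0,0,0,2.6]
}}

```text
time_s: 34.9
position: [0.4936, -0.0172, 0.0304]
tcp_rot: [[-0.997, -0.08, 0.001], [-0.08, 0.997, -0.0], [-0.001, -0.0, -1.0]]
wrist_force: [0.3, -0.6, -0.4]
gripper_width: 0.0287
grasp_force: 59.3
```

```bash
python3 pl.py 2.6 2 .4923 -.0184 .0285 4.5
```

```text
t 34.9 pos [ 0.4936 -0.0172  0.0304] yaw 4.57 tilt [-0.001 -0.    -1.   ] q [ -9.5  14.8 -31.5  43.7   0.  -14.1] w 0.0287 F [ 0.3 -0.6 -0.4] gf 59.3
rows 2
max [0.1 0.1 0.1 0.  0.1 0.1 2.6]
0.1,-0.1,0.1,0,0,0,2.6,0.04,-0.01,0.09,0,0.1,0.1,2.6
```

{"name": "carry_out", "arguments": {
  "moves": [0,0,0.1,0,0,0,2.6,0,0,0.1,0,0,0,2.6,0,0,0,0,0,0,2.6,0,0,0,0,0,0,4.6,0,0,0,0,0,0,4.6,0,0,0,0,0,0,4.6,0,0,-2,0,0,0,4.6,0,0,-4,0,0,0,4.6]
}}

```text
time_s: 35.9
position: [0.4909, -0.0166, 0.087]
tcp_rot: [[-0.997, -0.08, -0.005], [-0.08, 0.997, 0.001], [0.005, 0.001, -1.0]]
wrist_force: [0.2, 1.2, -0.1]
gripper_width: 0.0459
grasp_force: 0.0
```

{"name": "carry_out", "arguments": {
  "moves": [0,0,-4,0,0,0,4.6,0,0,-4,0,0,0,4.6,0,4,0,0,0,0,4.6,0,4,0,0,0,0,4.6,0,4,0,0,0,0,4.6,0,4,0,0,0,0,4.6,0,4,0,0,0,0,4.6,0,4,0,0,0,0,4.6]
}}

```text
time_s: 36.9
position: [0.4735, 0.2236, 0.1681]
tcp_rot: [[-0.997, -0.08, 0.0], [-0.08, 0.997, -0.0], [-0.0, -0.0, -1.0]]
wrist_force: [0.7, -0.3, 0.4]
gripper_width: 0.0458
grasp_force: 0.0
```

```bash
cp m.py f.py; sed -i 's/"dropper_bottle":(.575,.378)/"dropper_bottle":(.492,-.018)/;s/"weight_large":(.567,.215)/"weight_large":(.507,-.206)/;s/"small_pot":(.43,.19)/"small_pot":(.61,-.196)/;s/"carton":(.425,.335)/"carton":(.6105,-.197)/;s/z0=.003 if.*/z0=0 if k in("tray","weight_small") else .033 if k=="small_pot" else .003\n    if not V: print(k,"unseen"); continue/;s/(\*g,z0,0.0)/(*g,z0,1.6 if k=="carton" else 0.0)/;s/if len(V)==2:.*/pass/;s/poses.json/poses2.json/;s/o1.png/e1.png/;s/o2.png",.*/e2.png",i2[560:1100,500:1150])/' f.py; python3 f.py; cat poses.json
```

```text
dropper_bottle 2 [0.4951, -0.0149, 0.003, 0.0] 0.462 free z: 
weight_large unseen
weight_small 1 [0.5099, 0.2601, 0.0, 0.0] 0.564 free z: 
small_pot 1 [0.6116, -0.1954, 0.033, 0.0] 0.923 free z: 
carton 2 [0.6102, -0.1964, 0.003, 1.6104] 0.385 free z: 
tray 1 [0.5511, -0.1078, 0.0, 0.0769] 0.757 free z: 
screw_jar 2 [0.5002, -0.1143, 0.003, 0.0] 0.81 free z: 
label_roll 2 [0.6035, -0.1017, 0.003, 0.0] 0.451 free z: 
{"dropper_bottle": [0.5753245282173156, 0.3757011454105378, 0.0, 0.0], "weight_large": [0.5739755268096923, 0.210756459236145, 0.0, 0.0], "weight_small": [0.5082934570312501, 0.257867431640625, 0.0, 0.0], "small_pot": [0.4312971056997775, 0.18614097453653813, 0.0, 0.0], "carton": [0.4262420623705742, 0.3330783668214755, 0.0, -0.013735751497500805], "tray": [0.5515218839239813, -0.10800497559738886, 0.0, 0.07902118696011828], "screw_jar": [0.500492836833, -0.11399776083230974, 0.003, 0.0], "label_roll": [0.6010571392066779, -0.10062248154543338, 0.003, 0.0]}
```

View pics/e1.png

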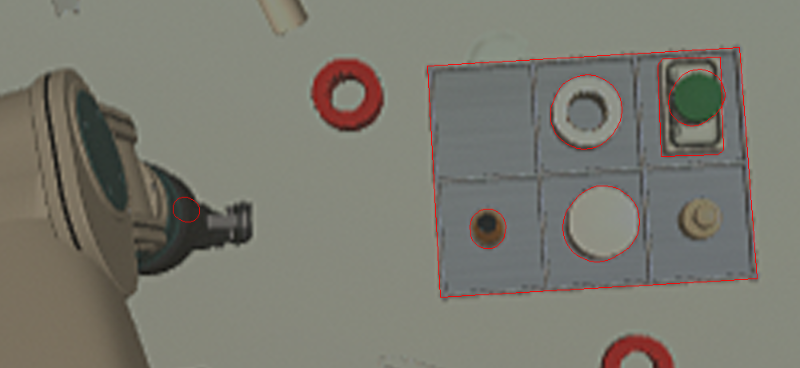

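View pics/e2.png

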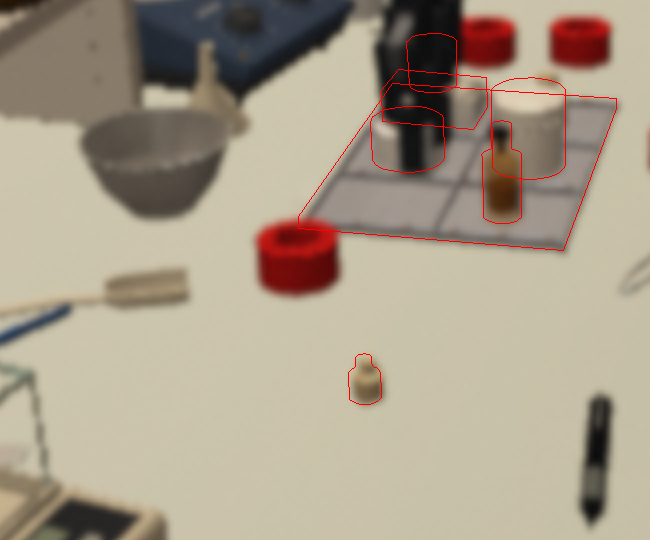

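The final views match the order. The bottle is upright at (488,229), the weight at (700,219), and the pot is on the carton at (697,97), about 2 mm off its centre. The jar, roll and small weight haven't moved, and the gripper is clear of everything.

```bash
python3 -c "
from plant import *
print(hand_in())"
```

```text
the job is handed in; nothing more can be done
None
```

The order is laid out in the tray as asked and the job is handed in; the last camera check showed everything in place, but the hand-in returned no verdict.

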